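Sort the torch parts into their trays

ROBOT

A 6-joint arm with a two-finger parallel gripper is mounted at the origin on the work surface. World frame = base frame: x ahead of the robot, y to its left, z up, the work surface at z = 0. Lengths are in m, angles in rad, forces in N, time in s.
With the tool pointing down it reaches from about 0.3 to 0.85 m from the base axis. Payload 5.4 kg.
Tool frame: the origin (TCP) lies at the centre of the arm's flange, where the gripper is bolted on; the fingertips stand 173 mm ahead of it and the grasp point (between the pads) lies 155 mm ahead of it; z points along the fingers, y is the line along which they close (so a half turn about z gives the same grasp; the last joint's range is limited). The gripper opens to 85 mm and grips with 20 to 120 N. Pads are 22 mm wide; open, the fingers measure 114 mm over their backs; the gripper's body (76 mm by 85 mm) begins 54 mm behind the grasp point. The pads swing forward as they close: fully open they stand 13 mm farther back than shut.
Start: joints at [0.907, 0.158, 1.597, -0, 1.386, -0.21], TCP at [0.252, 0.517, 0.405] pointing down, gripper open.
Joint ranges: [-2.91, 2.91], [-0.94, 2.29], [0.18, 2.7], [-1.29, 4.43], [0.17, 2.64], [-3, 3]. Speed limits (rad/s): [2.57, 2.57, 3.14, 3.14, 3.14, 3.14].

INTERFACE

Orientations are given as a rotation vector (axis times angle).
In Python, from plant import manip, claw, planner, status, imaging, workorder gives the robot as it stands. Calls block until the motion is done:
- manip.move_pose(position, orientation): joint-space move of the TCP to a pose.
- manip.move_straight(position, attitude=None, vel=0.15): straight line of the TCP; attitude=None keeps the orientation; vel is the mean speed in m/s.
- manip.move_j(angles): joint-space move.
- claw.gripper_open() and claw.grasp(effort=None): open the fingers fully, or close them until they stop; effort is the grip in N (None keeps the last).
- manip.dwell(seconds).
- planner.solve_ik(position, orientation): joint angles nearest the present ones, or None.
- status.get_obs(): the state.
- imaging.capture(name): name is "side" or "top" or "wrist"; returns the picture (400x640x3 uint8, red, green, blue); there is no depth.
- imaging.camera_model(name): a dict with "fx", "fy", "cx", "cy" (pixels), "R" (3x3) and "t" (3): a world point X has camera coordinates R X + t; the wrist camera has in their place "hand_eye" (4x4, takes a point from camera to tool coordinates, whose origin is the TCP and whose axes are the flange's). Camera axes: x right, y down, z forward; pixel columns grow to the right and rows downward; lengths in m; the calibration is good to about 2 mm. A picture is of the moment at which its call begins: read the wrist's pose just before it. camera_model takes no time and is no camera call.
A pose or a line that the arm cannot do raises manip.MotionError and nothing moves.
- workorder.sign_off(): hands the job in; it is judged then, once.
The state is a dict: "time_s": time; "joints": joint angles; "joint_vel": joint speeds; "joint_torque": joint torques, N m; "eef_pos": TCP position; "ee_rot": TCP orientation; "contact_force": force on the tool from outside, world axes, zero at the start; "wrist_torque": the same for the moment, N m; "grip_width": opening from 0.0 (shut) to 1.0 (fully open); "gripper_force": force on a finger pad.
Only numpy, scipy, OpenCV 4.12 (cv2) and the standard library are available. Lean on these libraries where they do the work, as an engineer would, in place of code of your own. Each camera call takes 0.05 s, during which the arm holds its last target. There are 200 camera calls.

TASK

Tidy the stripped welding torch: put both ceramic nozzles (pink and white) in the red tray, both black back caps in the blue tray and the brass gas lens in the yellow tray, each standing upright on the tray floor on its wide end, just as it stands now. Set each part down gently rather than dropping it, and leave the C-clamp and the eight-sided steel housing where they are.

Things in the scene. Friction and masses are not known exactly. Their poses are not given: they have to be found in the camera images.
- nozzle_pink: Pink ceramic gas nozzle of the welding torch, with a dark round mouth on top. 54 mm tall; 32 mm across up to 36 mm height, tapering from there to 24 mm at the top; about 40 g. Loose, stands upright on the bench on its wide end; round about its z axis. Origin: centre of its underside; z up along its axis.
- nozzle_white: White ceramic gas nozzle, shorter and fatter, with a dark round mouth on top. 44 mm tall; 40 mm across up to 36 mm height, tapering to 36 mm at the top; about 50 g. Loose, stands upright on the bench on its wide end; round about its z axis. Origin: centre of its underside; z up along its axis.
- cap_long: Long black plastic torch back cap with an orange band round its foot and an orange dot on top. 62 mm tall; foot 30 mm across and 10 mm high, from 12 mm up 24 mm across, narrowing to 18 mm over the last 3 mm; about 40 g. Loose, stands upright on the bench on its wide end; round about its z axis. Origin: centre of its underside; z up along its axis.
- cap_short: Short black plastic torch back cap with a white band round its foot and a white dot on top. 42 mm tall; foot 30 mm across and 10 mm high, from 12 mm up 24 mm across, narrowing to 18 mm over the last 3 mm; about 30 g. Loose, stands upright on the bench on its wide end; round about its z axis. Origin: centre of its underside; z up along its axis.
- gas_lens: Brass gas lens (collet body). 48 mm tall; wide foot 34 mm across and 16 mm high, narrowing by 21 mm height to an upright stem 16 mm across; about 50 g. Loose, stands upright on the bench on its wide end; round about its z axis. Origin: centre of its underside; z up along its axis.
- tray_red: Red painted open parts tray, fixed to the bench so that it cannot move; outside 76 mm (its x) by 144 mm (its y) by 16 mm high, walls and floor 4 mm thick, inside 68 x 136 mm. Origin: centre of its underside, on the bench; z up. For both ceramic nozzles.
- tray_blue: Blue painted open parts tray, fixed to the bench so that it cannot move; outside 76 mm (its x) by 144 mm (its y) by 16 mm high, walls and floor 4 mm thick, inside 68 x 136 mm. Origin: centre of its underside, on the bench; z up. For both black back caps.
- tray_yellow: Yellow painted open parts tray, fixed to the bench so that it cannot move; outside 76 mm (its x) by 144 mm (its y) by 16 mm high, walls and floor 4 mm thick, inside 68 x 136 mm. Origin: centre of its underside, on the bench; z up. For the brass gas lens.
- housing: Bystander, to be left alone: eight-sided tapered sheet-steel housing with a copper-coloured disc on top, loose, 100 mm across at the foot, 72 mm at the top, 85 mm tall, 0.6 kg. Origin: centre of its underside; z up.
- clamp: Bystander, to be left alone: steel C-clamp lying flat, loose, about 120 mm (its x) by 160 mm (its y), 22 mm high, 0.7 kg. Origin: on the bench, under the middle of its C; z up. Its screw reaches 105 mm out along its -y.

How it is judged:
By the outcome, as a careful person would: the job done as asked, in the order asked, and still so for the second after the job is handed in, with the robot touching nothing.
It also fails if it takes over 118 s, if anything falls off the work surface, if the arm or the gripper's body presses on something with over 40 N, if the wrist force passes 120 N, or if a joint passes its speed limit or range.

## Working session

There is one attempt and no reset: what is moved stays moved. The work goes in short steps, each a Python script; the robot and the scene stay as the last script left them, time stands still between calls to the robot, and variables do not carry over. Pictures are saved under pics/ and viewed, at most 14 in all, crops included, and the job is handed in when it is done.

```bash
ls; mkdir -p pics
python3 - <<'E'
from plant import *
from plant import imaging,status
import cv2,numpy as np
for n in("top","side"):
    cv2.imwrite(f"pics/{n}0.png",imaging.capture(n)[:,:,::-1])
    m=imaging.camera_model(n);print(n,{k:np.round(v,4).tolist() for k,v in m.items()})
print(imaging.camera_model("wrist"))
o=status.get_obs();print(o)
E
```

```text
pics
top {'fx': 519.0305, 'fy': 519.0305, 'cx': 310.431, 'cy': 198.1242, 'R': [[0.0248, -0.9995, 0.0209], [-0.9834, -0.0282, -0.1791], [0.1796, -0.0161, -0.9836]], 't': [-0.0098, 0.5207, 1.6743]}
side {'fx': 406.5956, 'fy': 406.5956, 'cx': 317.2187, 'cy': 206.1706, 'R': [[0.7376, -0.6752, -0.0057], [-0.3599, -0.3859, -0.8494], [0.5714, 0.6286, -0.5277]], 't': [-0.384, 0.2233, 0.7929]}
{'fx': 280.1802411275417, 'fy': 280.1802411275417, 'cx': 318.03736395195, 'cy': 197.5461712051894, 'hand_eye': array([[-5.14487440e-04, -9.64102116e-01, -2.65531251e-01,
         6.62207892e-02],
       [ 9.99999577e-01, -2.93553224e-04, -8.71731436e-04,
        -5.27812673e-04],
       [ 7.62490567e-04, -2.65531587e-01,  9.64101859e-01,
         3.22723874e-02],
       [ 0.00000000e+00,  0.00000000e+00,  0.00000000e+00,
         1.00000000e+00]])}
{'time_s': 0.1, 'joints': array([ 9.06897020e-01,  1.59061163e-01,  1.59810362e+00, -1.21365229e-05,
        1.38620887e+00, -2.10092526e-01]), 'joint_vel': array([-0.00038219, -0.00084523, -0.0032546 , -0.00189895, -0.00193205,
        0.00181516]), 'joint_torque': array([-8.44937258e-04, -3.96991503e+01, -3.32337856e+01, -3.32503359e-04,
        4.18961572e-03, -5.67971856e-07]), 'eef_pos': array([0.25193691, 0.51659627, 0.40377422]), 'ee_rot': array([-7.06566198e-01, -3.06034224e+00,  2.54202069e-03]), 'contact_force': array([ 0.12477756,  0.50536495, -0.30698744]), 'wrist_torque': array([ 0.02270083,  0.04209262, -0.00778538]), 'gripper_force': 0.0, 'grip_width': 0.9992677710831274}
```

View pics/top0.png

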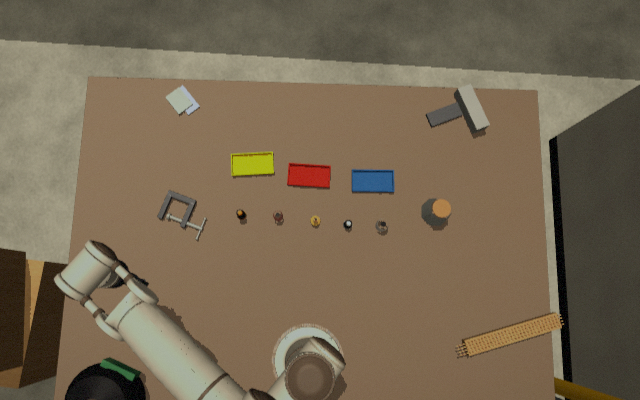

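View pics/side0.png

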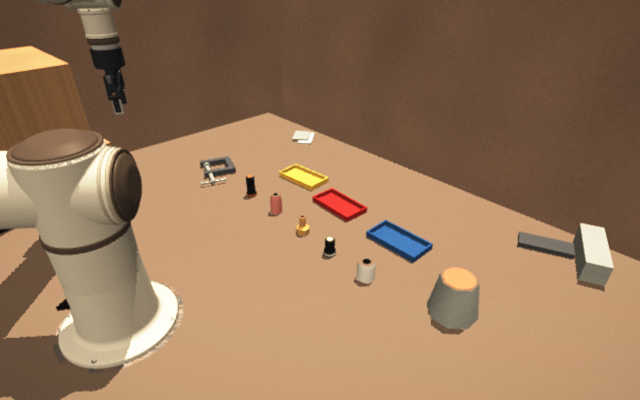

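The top view shows, left to right, the long cap (241,214), pink nozzle (278,217), gas lens (315,221), short cap (348,225) and white nozzle (382,227). The trays are yellow (253,164), red (309,176) and blue (373,181). The side view confirms that all five parts stand upright, with the clamp at the far left and the housing at the right. Next I'll get a rough fix and take closer wrist pictures.

```bash
cat > h.py <<'E'
from plant import manip,claw,planner,status,imaging,workorder
import numpy as np,cv2
from scipy.spatial.transform import Rotation as Ro
def ray(n,uv,z,pose=None):
    m=imaging.camera_model(n)
    d=np.array([(uv[0]-m["cx"])/m["fx"],(uv[1]-m["cy"])/m["fy"],1.])
    if n=="wrist":
        p,rv=pose;R=Ro.from_rotvec(rv).as_matrix();H=m["hand_eye"]
        o=np.array(p)+R@H[:3,3];d=R@H[:3,:3]@d
    else:
        R=np.array(m["R"]);o=-R.T@np.array(m["t"]);d=R.T@d
    return o+d*(z-o[2])/d[2]
def shot(name):
    o=status.get_obs();im=imaging.capture("wrist")
    cv2.imwrite(f"pics/{name}.png",im[:,:,::-1])
    np.savez(f"pics/{name}.npz",im=im,p=o["eef_pos"],r=o["ee_rot"])
    return im,(o["eef_pos"],o["ee_rot"])
E
python3 - <<'E'
from h import *
for k,uv,z in [("long",(241,214),.06),("pink",(278,217),.05),("lens",(315,221),.04),("short",(348,225),.04),("white",(382,227),.04),("Y",(253,164),.01),("R",(309,176),.01),("B",(373,181),.01),("house",(441,209),.085)]:
    print(k,ray("top",uv,z).round(3))
c=ray("top",(310,200),.03)
for i,(x,y) in enumerate([(c[0]-.06,c[1]+.1),(c[0]-.06,c[1]-.1)]):
    manip.move_pose([x,y,.40],[0,np.pi,0]); manip.dwell(.3)
    shot(f"w{i}"); print(status.get_obs()["eef_pos"],status.get_obs()["time_s"])
a,b=cv2.imread("pics/w0.png"),cv2.imread("pics/w1.png")
E
```

```text
long [0.459 0.23  0.06 ]
pink [0.454 0.109 0.05 ]
lens [ 0.446 -0.013  0.04 ]
short [ 0.435 -0.122  0.04 ]
white [ 0.432 -0.235  0.04 ]
Y [0.641 0.203 0.01 ]
R [0.604 0.01  0.01 ]
B [ 0.593 -0.209  0.01 ]
house [ 0.49  -0.42   0.085]
[0.45748806 0.10541176 0.39999787] 2.1333
[ 0.45764804 -0.09412764  0.40000994] 3.3
```

View pics/w0.png

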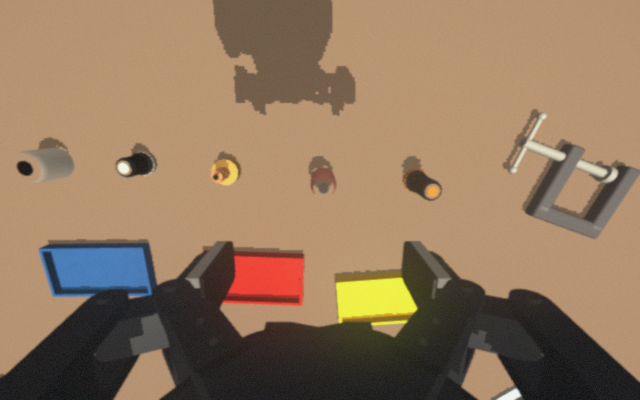

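View pics/w1.png

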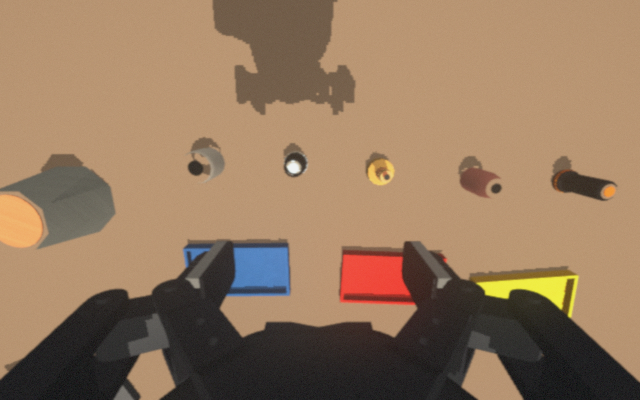

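Wrist pictures: w0 shows the orange dot at (431,191), pink mouth (321,187), lens stem (219,174), white dot (125,167) and white nozzle mouth (25,168). w1 shows the same tops shifted about 170 px to the right. The fingers partly hide the trays, so I'll take one shot of those and measure everything with masks.

```bash
cat > meas.py <<'E'
from h import *
manip.move_pose([.60,0,.40],[0,np.pi,0]); manip.dwell(.3); shot("w2")
def load(n):
    f=np.load(f"pics/{n}.npz");return f["im"],(f["p"],f["r"])
seeds={"long":((431,191),(608,191),.062),"pink":((321,187),(495,188),.054),"lens":((219,174),(385,176),.048),"short":((125,167),(293,167),.042),"white":((25,168),(195,168),.044)}
for k,(a,b,z) in seeds.items():
    for n,s in(("w0",a),("w1",b)):
        im,pose=load(n);x,y=s;W=14
        x0=max(x-W,0);c=im[y-W:y+W+1,x0:x+W+1];hsv=cv2.cvtColor(c,cv2.COLOR_RGB2HSV);v=c.max(2)
        if k=="long":m=(hsv[...,1]>150)&(v>150)&(hsv[...,0]<25)
        elif k=="short":m=(v>150)&(hsv[...,1]<80)
        elif k=="lens":m=np.zeros(v.shape,bool)
        else:m=v<70
        _,l,st,ce=cv2.connectedComponentsWithStats(m.astype(np.uint8))
        uv=np.array(s,float)
        if len(st)>1:
            i=1+st[1:,4].argmax();uv=ce[i]+[x0,y-W];ar=st[i,4]
        else:ar=0
        print(k,n,uv.round(1),ar,ray("wrist",uv,z,pose).round(4))
im,pose=load("w2");hsv=cv2.cvtColor(im,cv2.COLOR_RGB2HSV)
for k,h in(("Y",(22,38)),("R",(0,6)),("B",(100,120))):
    m=((hsv[...,0]>=h[0])&(hsv[...,0]<=h[1])&(hsv[...,1]>170)).astype(np.uint8)
    m=cv2.morphologyEx(m,cv2.MORPH_CLOSE,np.ones((5,5)))
    cs=max(cv2.findContours(m,0,2)[0],key=cv2.contourArea)
    P=np.array([ray("wrist",q[0],.016,pose)[:2] for q in cs],np.float32)
    (c,s,a)=cv2.minAreaRect(P*1000);print(k,np.round(c,1),np.round(s,1),round(a,2))
E
python3 meas.py
python3 - <<'E'
import cv2,numpy as np
a,b=[cv2.imread(f"pics/{n}.png") for n in("w0","w1")]
C=lambda im,x,y:cv2.resize(im[y-30:y+30,x-30:x+30],(260,260),interpolation=0)
cv2.imwrite("pics/c.png",np.vstack([np.hstack([C(a,219,174),C(a,321,180),C(a,38,168)]),np.hstack([C(b,385,174),C(b,485,184),C(b,200,168)])]))
E
```

```text
long w0 [432.3 191.1] 80 [0.4675 0.2329 0.062 ]
long w1 [608.9 191.2] 87 [0.4674 0.2319 0.062 ]
pink w0 [321. 187.] 0 [0.4647 0.1078 0.054 ]
pink w1 [495.8 187.2] 6 [0.4647 0.1093 0.054 ]
lens w0 [219. 174.] 0 [ 0.4507 -0.0102  0.048 ]
lens w1 [385. 176.] 0 [ 0.4531 -0.0175  0.048 ]
short w0 [123.1 167.6] 122 [ 0.4442 -0.1241  0.042 ]
short w1 [293.3 166.7] 153 [ 0.4433 -0.124   0.042 ]
white w0 [ 24.5 168. ] 143 [ 0.4444 -0.2377  0.044 ]
white w1 [195.2 167.6] 126 [ 0.4442 -0.2381  0.044 ]
Y [643.3 201.9] [ 76.8 144.7] 4.83
R [609.7  10.1] [142.2  76. ] 87.71Traceback (most recent call last):
  File "meas.py", line 24, in <module>
    cs=max(cv2.findContours(m,0,2)[0],key=cv2.contourArea)
ValueError: max() iterable argument is empty
```

View pics/c.png

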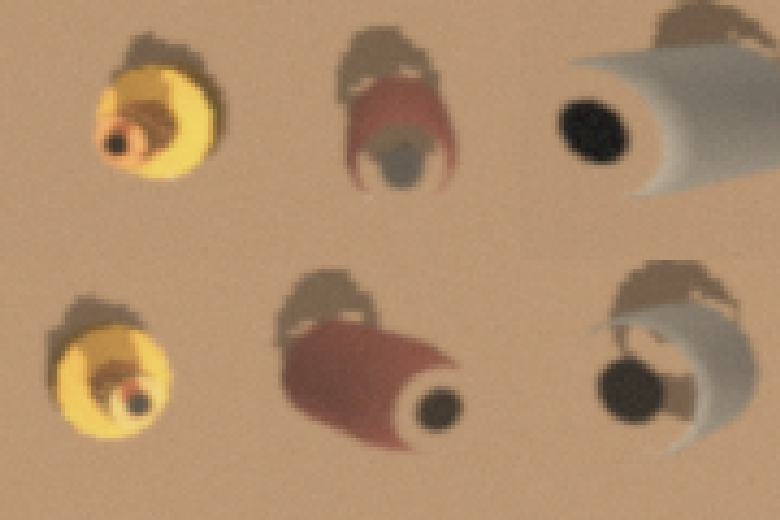

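View pics/w2.png

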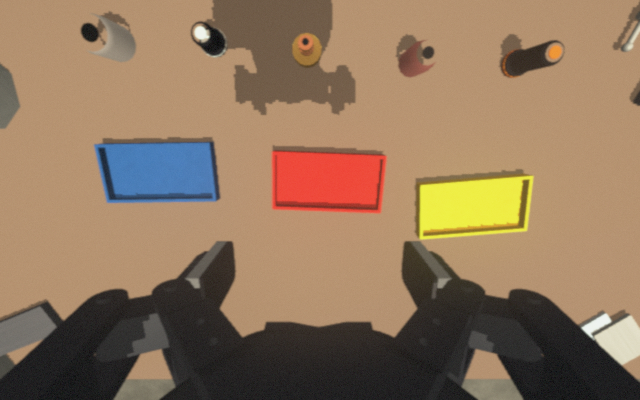

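The crops give the mouth centres: lens at (216,177.5) in w0 and (386.6,177) in w1, pink at (496,188.4) in w1. w2 shows all three trays empty and clear, with blue at about (157,172), red (329,181) and yellow (475,208). I'll fix the blue mask and pick the pink nozzle first.

```bash
cat > pp.py <<'E'
from h import *
PART={"pink":(.4655,.1105,.032),"white":(.4443,-.2379,.031),"long":(.4675,.2324,.036),"short":(.4437,-.124,.031),"lens":(.4548,-.0147,.038)}
TRAY={"R":(.6097,.0101,-2.29),"Y":(.6433,.2019,4.83)}
def att(deg):
    c,s=np.cos(np.radians(deg)),np.sin(np.radians(deg))
    return Ro.from_matrix(np.array([[-s,c,0],[c,s,0],[0,0,-1]])).as_rotvec()
def pick(k):
    x,y,zg=PART[k];a=att(0);z=.155+zg
    manip.move_pose([x,y,z+.09],a);manip.move_straight([x,y,z],vel=.1)
    claw.grasp(40);manip.dwell(.2);o=status.get_obs()
    print(k,"grip",round(o["grip_width"],3),"F",o["gripper_force"],"t",o["time_s"])
    manip.move_straight([x,y,z+.1],vel=.15);print("lifted",round(status.get_obs()["grip_width"],3))
def place(k,t,off):
    cx,cy,d=TRAY[t];r=np.radians(d)
    x,y=cx-off*np.sin(r),cy+off*np.cos(r);z=.155+PART[k][2]+.004
    manip.move_pose([x,y,z+.09],att(d));manip.move_straight([x,y,z+.006],vel=.12)
    manip.dwell(.3);f0=status.get_obs()["contact_force"][2]
    for dz in np.arange(.004,-.0025,-.0005):
        manip.move_straight([x,y,z+dz],vel=.02);f=status.get_obs()["contact_force"][2]-f0
        if f>1.5:break
    print("down dz",round(dz,4),"f",round(f,2))
    claw.gripper_open();manip.dwell(.2)
    manip.move_straight([x,y,z+.1],vel=.15);print("t",status.get_obs()["time_s"])
E
sed -n '/^im,pose=load("w2")/,$p' meas.py >/dev/null
python3 - <<'E'
from pp import *
f=np.load("pics/w2.npz");im=f["im"];pose=(f["p"],f["r"])
i=im.astype(int);m=((i[...,2]-i[...,0]>40)).astype(np.uint8)
m=cv2.morphologyEx(m,cv2.MORPH_CLOSE,np.ones((5,5)))
c=max(cv2.findContours(m,0,2)[0],key=cv2.contourArea)
P=np.array([ray("wrist",q[0],.016,pose)[:2] for q in c],np.float32)
print(cv2.minAreaRect(P*1000))
pick("pink");place("pink","R",.032)
manip.move_pose([.60,0,.40],[0,np.pi,0]); manip.dwell(.3); shot("w3")
E
```

```text
((597.1549072265625, -207.3366241455078), (75.84977722167969, 144.34010314941406), 0.7454243302345276)
pink grip 0.356 F 40.09988266043365 t 7.7083
lifted 0.359
down dz 0.0 f 5.29
t 14.2
```

View pics/w3.png

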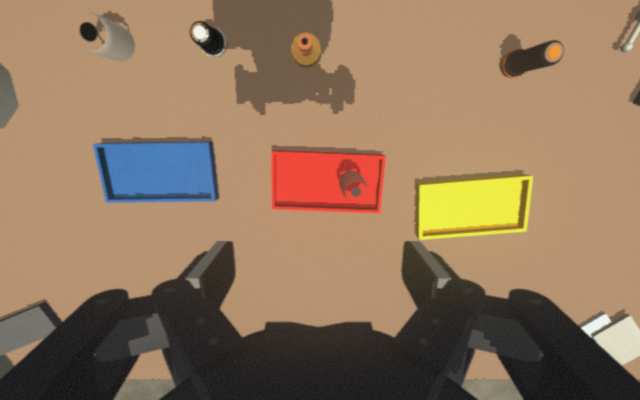

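w3 shows the pink nozzle upright in the red tray at (354,183), with nothing else disturbed. I'll do the others in the order given, with a grip check on each pick.

```bash
sed -i 's/TRAY={/TRAY={"B":(.5972,-.2073,.75),/' pp.py
python3 - <<'E'
from pp import *
E={"white":.47,"long":.28,"short":.28,"lens":.19}
for k,t,o in(("white","R",-.032),("long","B",.032),("short","B",-.032),("lens","Y",0)):
    pick(k)
    if abs(status.get_obs()["grip_width"]-E[k])>.08: print("BAD");break
    place(k,t,o)
else:
    manip.move_pose([.60,0,.40],[0,np.pi,0]); manip.dwell(.3)
shot("w4");cv2.imwrite("pics/side4.png",imaging.capture("side")[100:300,200:480,::-1].repeat(2,0).repeat(2,1))
E
```

```text
white grip 0.45 F 40.648608058691025 t 18.975
lifted 0.452
down dz 0.0005 f 2.35
t 25.5417
long grip 0.265 F 39.27170276641846 t 28.5
lifted 0.268
down dz 0.002 f 2.03
t 34.9167
short grip 0.267 F 39.50700823275838 t 37.45
lifted 0.265
down dz 0.0 f 1.89
t 44.1083
lens grip 0.173 F 49.73935684771277 t 47.05
lifted 0.171
down dz 0.0005 f 4.73
t 53.825
```

View pics/w4.png

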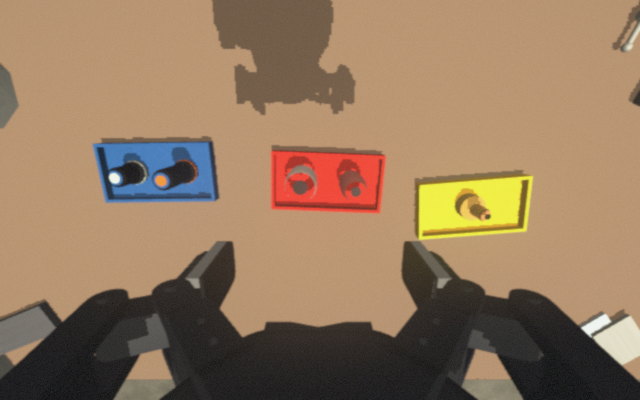

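View pics/side4.png

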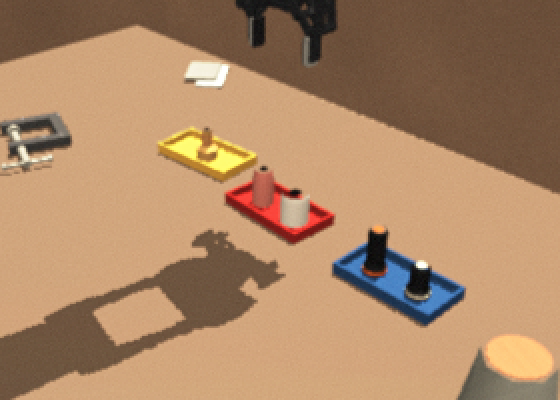

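Both views show all five parts upright in the right trays. In w4, the caps are at (115,178) and (161,181), the nozzles at (301,182) and (353,184), and the lens at (475,207). The clamp and housing haven't moved and the gripper is clear, so I'm handing the job in.

```bash
python3 -c "
from h import *
print(workorder.sign_off())"
```

```text
the job is handed in; nothing more can be done
None
```

The job is handed in, with both nozzles in the red tray, both caps in the blue and the gas lens in the yellow; all looked upright in the last pictures, with the clamp and housing untouched, after about 55 s of robot time.

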